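# Sift the small valve balls out of the tipping dispenser

### The job

The tilting dispenser's clear tube holds three small and two large valve balls. With the tube upright, turn the cap by its knob so that its middle-sized hole sits over the tube's mouth, then swing the lever to tip the tube towards the robot until all three small balls have rolled into the tray, with both large balls staying in the tube. Finally swing the tube fully back to where it stood and let go, without disturbing the loose fittings on the counter.

Things in the scene. Friction and masses are not known exactly. Their poses are not given: they have to be found in the camera images.
- dispenser: Fixed blue steel stand: base plate 90 x 170 x 8 mm, two side plates (outer faces at y +-64 mm, x -15 to 55 mm, 162 mm high). Origin on the counter midway between the plates, under the pivot shaft, which runs along its y through (0, 0, 145 mm). Its -x points to the tray and roughly to the robot, +y to the lever's side, z up.
- barrel (a joint): Tip angle of the tube (rad) about the pivot shaft. 0 = upright stop, as found: the tube leans 30 deg from vertical towards the dispenser's -x, mouth up. Grows as the mouth swings over to -x and down; stop at 1.66, mouth 35 deg below level. Stays where left: friction 0.4 N m, 4 to 7 N at the lever bar. Balls start to roll out past about 1.2.
- lever_bar (a point): Middle of the lever's grip: level black round bar, 12 mm thick, parallel to the shaft and 90 mm from it, from y 96 to 151 mm of the dispenser (point at y 124), on a 10 mm rod at y 96. It turns with the tube: upright, it leans 47.5 deg from vertical to the dispenser's +x (206 mm above the counter); fully tipped, 47.6 deg to -x.
- tube_mouth (a point): Centre of the clear square tube's open end (inside 25 x 25 mm, 115 mm long), 60 mm from the shaft; the cap covers it with a 1 mm gap. z points out of the mouth along the tube, -x to its front side, which is underneath when tipped. The cap's axis runs parallel, 26 mm to +x. The balls lie in single file, large ones at the bottom, small ones next to the mouth.
- cap (a joint): Angle of the turret cap (rad), counter-clockwise looking at its face from outside. At 0 the smallest hole is over the tube's mouth, at +1.15 the middle-sized one, at -1.15 the largest; stops at +-1.5. Found within 0.3 of 0. Stays where left, friction 0.06 N m. The hole need only be centred within some 7 degrees.
- knob (a point): Grip point of the cap's black bar knob: bar 22 mm long (point's x; at joint 0 x is the tube_mouth's x), 12 mm thick (y), 38 mm high; point 26 mm above the cap's face, 12 mm below the bar's end. z points outwards along the cap's axis, which crosses the pivot shaft at the dispenser's y = 0, 93 mm from the point. Cap: aluminium disc, 92 mm across, 6 mm thick.
- hole_small (a point): Centre of the cap's smallest round hole, 10 mm across, at the cap's outer face: too small for any ball.
- hole_medium (a point): Centre of the cap's middle-sized hole, at the cap's outer face: a round-ended slot, 18 mm wide and 27 mm long across the radius, 31.5 mm from the cap's axis; passes the small balls only.
- hole_large (a point): Centre of the cap's largest round hole, 25 mm across: passes all balls.
- tray: Loose grey open tray, 160 x 150 mm, 45 mm high, walls 4 mm, in front of the stand (towards the robot), under where the mouth comes to when tipped; already in the right place. Origin at the centre of its underside, x along the 160 mm side.
- ball_a: Small steel valve ball, 14 mm across, 12 g, origin at its centre.
- ball_b: Small steel valve ball, 14 mm across, 12 g, origin at its centre.
- ball_c: Small steel valve ball, 14 mm across, 12 g, origin at its centre.
- large_a: Large steel valve ball, 22 mm across, 42 g, origin at its centre.
- large_b: Large steel valve ball, 22 mm across, 42 g, origin at its centre.
- elbow: Loose dark iron pipe elbow, about 70 x 60 mm, 42 mm high, standing by on the counter; leave alone.
- coupling: Loose dark iron pipe coupling, 48 mm across, 46 mm high, upright by the tray; leave alone.
- tee: Loose brass tee, 60 mm long, 28 mm high; leave alone.
- sleeve: Loose white plastic pipe sleeve, 32 mm across, 70 mm high, upright; leave alone.
- nipple: Loose brass hex nipple, 36 mm across, 44 mm high, upright; leave alone.
- wrench: Loose wrench lying at the right side; leave alone.
- union_nut: Loose dark iron union nut, 44 mm across, 34 mm high; leave alone.
Things that resemble listed ones, but are neither listed nor needed, are in the scene too. Of the things shaped like the tray, the grey one is meant.

How it is judged:
By the outcome, as a careful person would: the job done as asked, in the order asked, and still so for the second after the job is handed in, with the robot touching nothing.
It also fails if it takes over 56 s, if anything falls off the work surface, if the arm or the gripper's body presses on something with over 40 N, if the wrist force passes 120 N, or if a joint passes its speed limit or range.

### The arm

A 6-joint arm with a two-finger parallel gripper is mounted at the origin on the work surface. World frame = base frame: x ahead of the robot, y to its left, z up, the work surface at z = 0. Lengths are in m, angles in rad, forces in N, time in s.
With the tool pointing down it reaches from about 0.25 to 0.8 m from the base axis. Payload 3.9 kg.
Tool frame: the origin (TCP) lies midway between the tips of the shut fingers; the grasp point (between the pads) lies arm.pinch_z behind it (arm.pinch_z is the distance from the TCP to the grasp point, in m); z points along the fingers, y is the line along which they close (so a half turn about z gives the same grasp; the last joint's range is limited). The gripper opens to 85 mm and grips with 20 to 120 N. Pads are 22 mm wide; open, the fingers measure 114 mm over their backs; the gripper's body (76 mm by 85 mm) begins 54 mm behind the grasp point. The pads swing forward as they close: fully open they stand 13 mm farther back than shut.
Start: joints at [1.174, 0.26, -0.138, 1.173, 0, 1.571], TCP at [0.203, 0.484, 0.231] pointing down, gripper open.
Joint ranges: [-2.78, 2.78], [-0.83, 1.72], [-1.28, 1.37], [-1.9, 2.12], [-1.57, 1.48], [-3.14, 3.14]. Speed limits (rad/s): [2.57, 2.57, 3.14, 3.14, 3.14, 3.14].

### API

Orientations are given as a rotation vector (axis times angle).
In Python, from workcell import arm gives the robot as it stands. Calls block until the motion is done:
- arm.reach(position, orientation): joint-space move of the TCP to a pose.
- arm.line_to(position, attitude=None, feed=0.15, stop_force=None): straight line of the TCP; attitude=None keeps the orientation; feed is the mean speed in m/s. With stop_force (N) it stops when the force on the tool has changed by that much, and returns True; else False.
- arm.move_j(angles): joint-space move.
- arm.command_gripper(opening, f_grip=None): opening from 0.0 (shut) to 1.0 (fully open); f_grip is the grip in N (None keeps the last); returns when the fingers have stopped.
- arm.wait(seconds).
- arm.solve_ik(position, orientation): joint angles nearest the present ones, or None.
- arm.state(): the state.
- arm.get_image(name): name is "scene" or "top"; returns a dict with "color" (384x512x3 uint8, red, green, blue), "fx", "fy", "cx", "cy" (pixels), "R" (3x3) and "t" (3): a world point X has camera coordinates R X + t. Camera axes: x right, y down, z forward; pixel columns grow to the right and rows downward; lengths in m; the calibration is good to about 2 mm. A picture is of the moment at which its call begins. There is no depth.
A pose or a line that the arm cannot do raises arm.Unreachable and nothing moves.
- arm.hand_in(): hands the job in; it is judged then, once.
The state is a dict: "time": time; "q": joint angles; "joint_velocities": joint speeds; "joint_efforts": joint torques, N m; "position": TCP position; "orientation": TCP orientation; "contact_force": force on the tool from outside, world axes, zero at the start; "ft_torque": the same for the moment, N m; "gripper_width": opening from 0.0 (shut) to 1.0 (fully open); "finger_force": force on a finger pad.
Only numpy, scipy, OpenCV 4.12 (cv2) and the standard library are available. Lean on these libraries where they do the work, as an engineer would, in place of code of your own. Each camera call takes 0.05 s, during which the arm holds its last target. There are 200 camera calls.

## Working session

There is one attempt and no reset: what is moved stays moved. The work goes in short steps, each a Python script; the robot and the scene stay as the last script left them, time stands still between calls to the robot, and variables do not carry over. Pictures are saved under pics/ and viewed, at most 10 in all, crops included, and the job is handed in when it is done.

```bash
ls; mkdir -p pics; python3 - <<'E'
from workcell import arm
import cv2,numpy as np
print(arm.state(),arm.pinch_z)
for n in("scene","top"):
    i=arm.get_image(n); cv2.imwrite(f"pics/{n}0.png",cv2.resize(i["color"][:,:,::-1],(800,600),interpolation=cv2.INTER_CUBIC))
    np.savez(f"{n}0.npz",**i); print(n,i["fx"],i["cx"],i["cy"],i["R"],i["t"],-np.array(i["R"]).T@i["t"])
E
```

```text
pics
{'time': 0.0, 'q': array([ 1.17399691e+00,  2.60698028e-01, -1.39390275e-01,  1.17273465e+00,
       -1.34071861e-05,  1.57080232e+00]), 'joint_velocities': array([-0.0008141 ,  0.00025038,  0.00044084, -0.00057247, -0.00043453,
        0.00154262]), 'joint_efforts': array([ 1.58700695e-03, -4.05678427e+01,  2.53921276e+01,  1.88586937e-02,
       -6.56837869e-05, -6.62068885e-06]), 'position': array([0.20262673, 0.48355536, 0.23044957]), 'orientation': array([-0.61914283, -3.07958272,  0.00312473]), 'contact_force': array([ 0.31875017, -0.4083032 , -0.08318388]), 'ft_torque': array([-0.01128289,  0.01586574, -0.04854903]), 'finger_force': 0.0, 'gripper_width': 0.9989157878810708} 0.0187
scene 455.6398277964856 262.2746831060766 191.52917872013046 [[-0.06221521  0.99792161  0.01678488]
 [ 0.62988061  0.05230395 -0.77492884]
 [-0.77419615 -0.03763989 -0.63182557]] [ 0.0874847  -0.19481547  1.79759857] [ 1.51984726 -0.00945185  0.9833322 ]
top 386.67196235545293 256.4610433352211 191.40264630102533 [[ 0.01987315 -0.999747   -0.01053503]
 [-0.98439923 -0.0177234  -0.17505437]
 [ 0.17482337  0.01384956 -0.9845024 ]] [-0.05283374  0.51948151  1.01631033] [ 0.33475238 -0.05768884  1.09094086]
```

View pics/scene0.png

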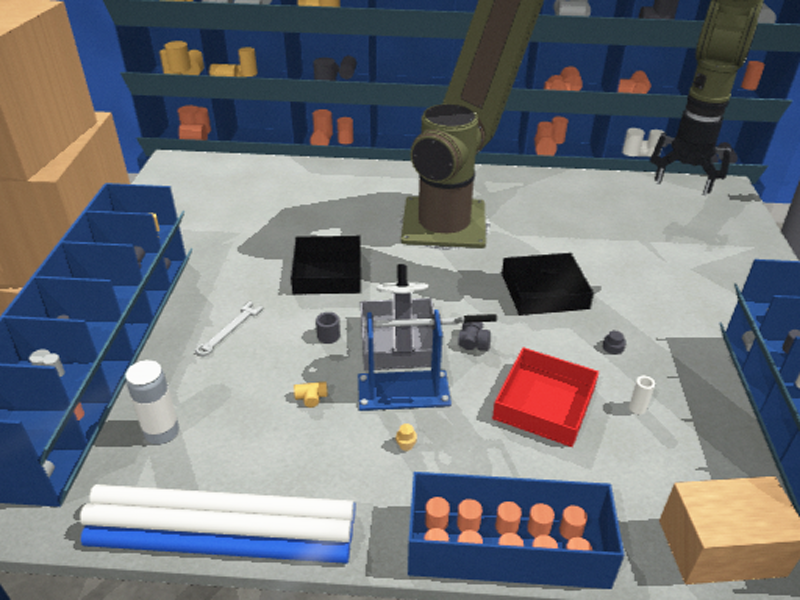

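View pics/top0.png

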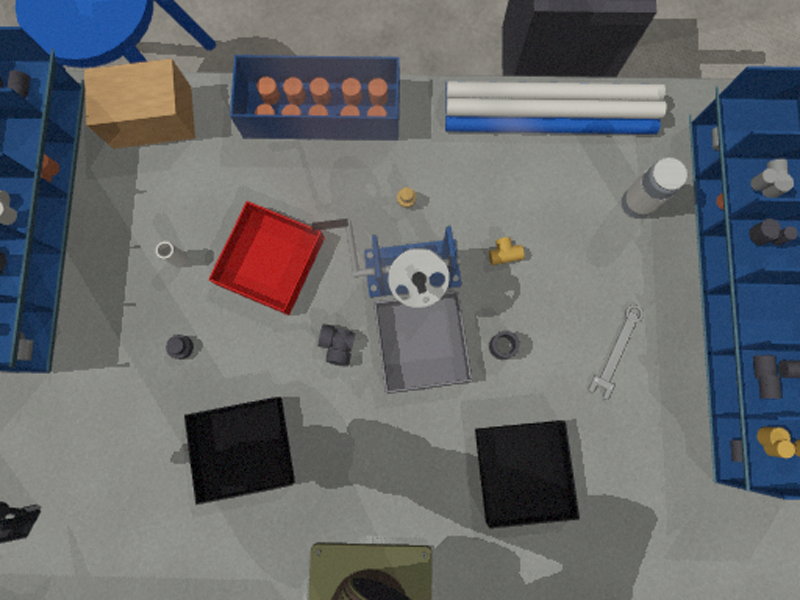

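The scene view shows the dispenser around (405,340), lever bar (480,318) and knob (403,275). In the top view the cap is at (418,278), the lever bar at (330,224) and the grey tray at (424,345). I'll enlarge both around the dispenser.

```bash
python3 - <<'E'
import cv2,numpy as np
for n,(x,y) in {"scene":(210,160),"top":(190,135)}.items():
    im=np.load(f"{n}0.npz")["color"][y:y+105,x:x+130,::-1]
    cv2.imwrite(f"pics/{n}_crop.png",cv2.resize(im,None,fx=6,fy=5.7 if 0 else 5.7,interpolation=cv2.INTER_CUBIC) if 0 else cv2.resize(im[:100],None,fx=6,fy=6,interpolation=cv2.INTER_CUBIC))
E
```

```text
(no output)
```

View pics/scene_crop.png

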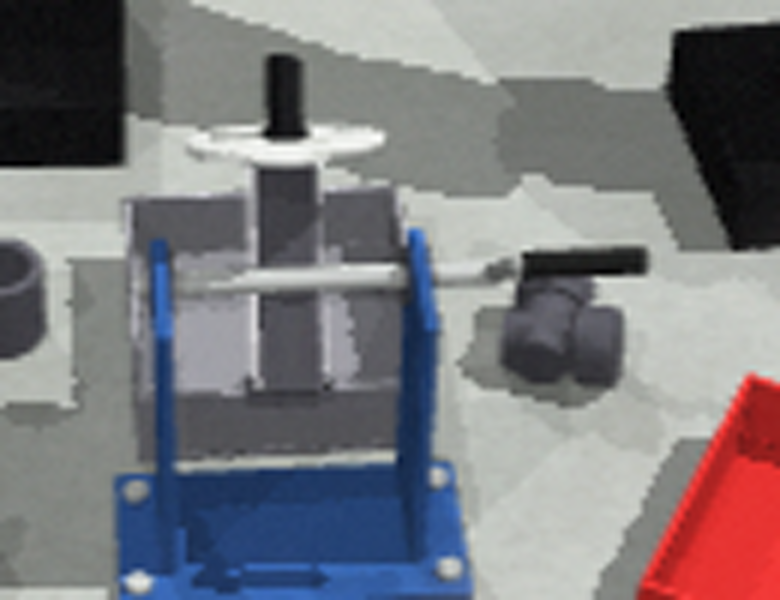

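View pics/top_crop.png

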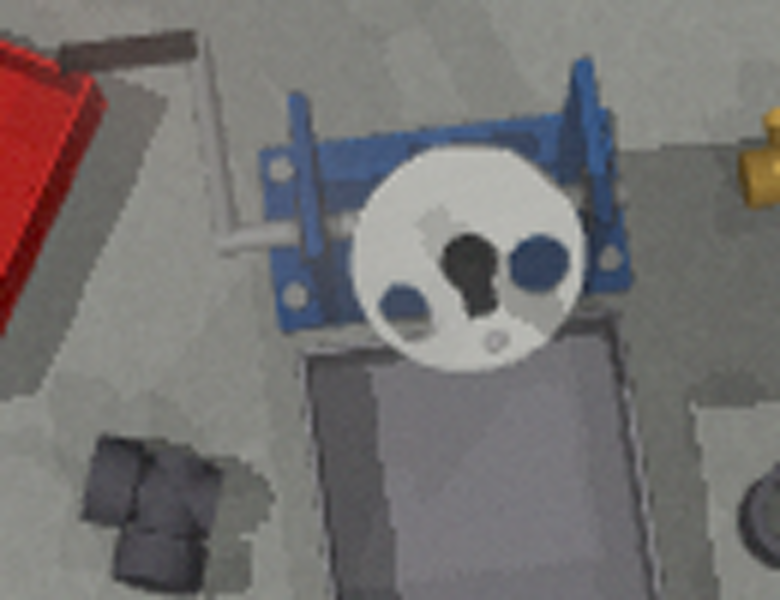

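Top crop: bar ends (62,58)/(195,45), cap centre (469,258), holes small (497,341), medium (404,305), large (540,263). Scene crop: bar ends (522,263)/(648,260), knob end (283,62). Next I triangulate these and fit the dispenser pose.

```bash
cat > geo.py <<'E'
import numpy as np
from scipy.spatial.transform import Rotation as Ro
D={n:dict(np.load(f"{n}0.npz")) for n in("scene","top")}
OFF={"scene":(210,160),"top":(190,135)}
def pix(n,u,v): return np.array([OFF[n][0]+(u+.5)/6-.5,OFF[n][1]+(v+.5)/6-.5])
def proj(n,X):
    c=D[n]; p=c["R"]@X+c["t"]; return np.array([c["fx"]*p[0]/p[2]+c["cx"],c["fy"]*p[1]/p[2]+c["cy"]])
def tri(a,b):
    A=[];B=[]
    for n,uv in(("scene",a),("top",b)):
        c=D[n];u,v=pix(n,*uv);d=c["R"].T@[(u-c["cx"])/c["fx"],(v-c["cy"])/c["fy"],1];d/=np.linalg.norm(d)
        M=np.eye(3)-np.outer(d,d);A.append(M);B.append(M@(-c["R"].T@c["t"]))
    X=np.linalg.solve(sum(A),sum(B)); return X,[np.linalg.norm(M@X-q)*1e3 for M,q in zip(A,B)]
def axes(b):  # cap axis d, e_x in dispenser frame at tip angle b
    a=np.radians(30)+b; return np.array([-np.sin(a),0,np.cos(a)]),np.array([np.cos(a),0,np.sin(a)])
P=np.array([0,0,.145])
def lever(b,y=.124):
    a=np.radians(47.5)-b; return P+[.09*np.sin(a),y,.09*np.cos(a)]
E
python3 - <<'E'
from geo import *
from scipy.optimize import least_squares
print("bar out",tri((648,260),(62,58)),"bar in",tri((522,263),(195,45)),"cap",tri((286,141),(469,258)))
d,e=axes(0);y=np.array([0,1.,0])
def hole(c,k,r): a=c+k; return P+.067*d+r*(-np.cos(a)*e-np.sin(a)*y)
def model(p):
    x0,c=p[3],p[4]
    return [("top",(62,58),lever(0,.151)),("top",(195,45),lever(0,.096)),("scene",(648,260),lever(0,.151)),("scene",(522,263),lever(0,.096)),
    ("top",(469,258),P+.067*d),("scene",(286,141),P+.065*d),("scene",(283,60),P+.105*d),
    ("top",(262,150),[x0+.09,.085,.008]),("top",(282,332),[x0,.085,.008]),("top",(630,288),[x0,-.085,.008]),
    ("top",(404,305),hole(c,-1.15,.0315)),("top",(540,263),hole(c,1.15,p[5])),("top",(497,341),hole(c,0,p[6]))]
def res(p):
    R=Ro.from_euler("z",p[2]).as_matrix(); t=np.array([p[0],p[1],0])
    return np.concatenate([proj(n,R@np.array(X)+t)-pix(n,*uv) for n,uv,X in model(p)])
s=least_squares(res,[.45,-.08,0,-.02,0,.03,.03],loss="soft_l1")
print(s.x.round(4));print(res(s.x).reshape(-1,2).round(2))
E
```

```text
bar out (array([0.60327685, 0.09176056, 0.20653319]), [np.float64(0.261973792451594), np.float64(0.2619737924516439)]) bar in (array([0.60952468, 0.0379306 , 0.20646037]), [np.float64(0.9855218399733743), np.float64(0.985521839973351)]) cap (array([ 0.52615232, -0.07164593,  0.20167323]), [np.float64(0.5945181638326433), np.float64(0.5945181638326612)])
[ 0.5594 -0.0668  0.1474 -0.0171  0.1617  0.0275  0.0368]
[[-0.3   0.23]
 [ 0.48 -0.5 ]
 [ 0.08  0.14]
 [ 0.35  0.54]
 [ 0.3  -0.19]
 [ 0.21  0.37]
 [ 0.28 -0.46]
 [-0.53  0.03]
 [-0.19  0.09]
 [ 0.94 -0.14]
 [ 0.86  0.32]
 [-0.04  0.37]
 [-0.3   0.08]]
```

The fit is consistent to under 1 px: stand at (0.559, −0.067), yaw 0.147, and cap at about 0.16. The triangulated bar height is 0.2065 against 0.206 given, so the geometry holds. Next I plan the knob turn and check it for reach.

```bash
cat >> geo.py <<'E'
from workcell import arm
x0,y0,YAW,CAP=.5594,-.0668,.1474,.1617
RD=Ro.from_euler("z",YAW).as_matrix(); T=np.array([x0,y0,0])
W=lambda p: RD@np.asarray(p)+T
def knob_pose(c,back=0.,flip=1):   # pinch on the knob, tool looking down the cap axis
    d,e=axes(0); k=Ro.from_rotvec(d*c).apply([0,1.,0])*flip
    z=-d; M=RD@np.column_stack([np.cross(k,z),k,z])
    return W(P+.093*d+d*back)+M[:,2]*arm.pinch_z, Ro.from_matrix(M).as_rotvec()
def bar_pose(b,y=.13,up=0.,flip=1,tilt=0.):    # tool down over the lever bar, closing along dispenser x
    z=np.array([np.sin(tilt),0,-np.cos(tilt)]);k=np.array([np.cos(tilt),0,np.sin(tilt)])*flip
    M=RD@np.column_stack([np.cross(k,z),k,z])
    return W(lever(b,y)+[0,0,up])+M[:,2]*arm.pinch_z, Ro.from_matrix(M).as_rotvec()
E
python3 - <<'E'
from geo import *
for f in(1,-1):
    for a in((CAP,.1),(CAP,0),(.65,0),(1.15,0),(1.15,.1)): 
        q=arm.solve_ik(*knob_pose(*a,flip=f)); print("knob",f,a,None if q is None else np.round(q,2))
    for b,u in((0,.1),(0,0),(.83,0),(1.66,0)):
      for tl in(0,.3):
        q=arm.solve_ik(*bar_pose(b,up=u,flip=f,tilt=tl)); print("bar",f,b,u,tl,None if q is None else np.round(q,2))
E
```

```text
knob 1 (0.1617, 0.1) [-0.32 -0.18 -0.58  0.69  0.23 -0.57]
knob 1 (0.1617, 0) [-0.26 -0.04 -0.7   0.41  0.2  -0.52]
knob 1 (0.65, 0) [-0.26 -0.04 -0.7   0.41  0.2  -1.01]
knob 1 (1.15, 0) [-0.26 -0.04 -0.7   0.41  0.2  -1.51]
knob 1 (1.15, 0.1) [-0.32 -0.18 -0.58  0.69  0.23 -1.56]
bar 1 0 0.1 0 [0.12 0.4  0.21 1.38 0.   1.54]
bar 1 0 0.1 0.3 [ 0.11  0.18 -0.15  0.94  0.01  1.54]
bar 1 0 0 0 [ 0.12  0.43 -0.01  1.14  0.    1.54]
bar 1 0 0 0.3 [ 0.11  0.23 -0.35  0.69  0.01  1.54]
bar 1 0.83 0 0 [ 0.11  0.3  -0.12  1.15  0.    1.54]
bar 1 0.83 0 0.3 [ 0.11  0.1  -0.43  0.74  0.01  1.53]
bar 1 1.66 0 0 [ 0.11  0.2  -0.33  1.03  0.    1.53]
bar 1 1.66 0 0.3 [ 0.1   0.01 -0.62  0.65  0.01  1.53]
knob -1 (0.1617, 0.1) [-0.32 -0.18 -0.58  0.69  0.23  2.57]
knob -1 (0.1617, 0) [-0.26 -0.04 -0.7   0.41  0.2   2.62]
knob -1 (0.65, 0) [-0.26 -0.04 -0.7   0.41  0.2   2.14]
knob -1 (1.15, 0) [-0.26 -0.04 -0.7   0.41  0.2   1.64]
knob -1 (1.15, 0.1) [-0.32 -0.18 -0.58  0.69  0.23  1.58]
bar -1 0 0.1 0 [ 0.12  0.4   0.21  1.38  0.   -1.6 ]
bar -1 0 0.1 0.3 [ 0.11  0.18 -0.15  0.94  0.01 -1.6 ]
bar -1 0 0 0 [ 0.12  0.43 -0.01  1.14  0.   -1.6 ]
bar -1 0 0 0.3 [ 0.11  0.23 -0.35  0.69  0.01 -1.6 ]
bar -1 0.83 0 0 [ 0.11  0.3  -0.12  1.15  0.   -1.6 ]
bar -1 0.83 0 0.3 [ 0.11  0.1  -0.43  0.74  0.01 -1.61]
bar -1 1.66 0 0 [ 0.11  0.2  -0.33  1.03  0.   -1.61]
bar -1 1.66 0 0.3 [ 0.1   0.01 -0.62  0.65  0.01 -1.62]
```

```bash
python3 - <<'E'
from geo import *
import cv2
arm.reach(*knob_pose(CAP,.1,-1)); arm.command_gripper(.5,25)
print(arm.line_to(knob_pose(CAP,.0,-1)[0],feed=.08,stop_force=10), arm.state()["contact_force"])
arm.command_gripper(0,30)
s=arm.state(); print(s["time"],s["gripper_width"],s["finger_force"],s["contact_force"],s["ft_torque"],s["position"]-knob_pose(CAP,0,-1)[0])
for n in("scene","top"):
    i=arm.get_image(n); x,y=OFF[n]; cv2.imwrite(f"pics/{n}1.png",cv2.resize(i["color"][y-30:y+85,x+0:x+110,::-1],None,fx=3.6,fy=5.2,interpolation=cv2.INTER_CUBIC))
a,b=[cv2.imread(f"pics/{n}1.png") for n in("scene","top")]; cv2.imwrite("pics/grip1.png",np.hstack([a,b]))
E
```

```text
False [-0.74171342 -0.09379904 -0.65431988]
4.6 0.1367269017145665 33.68367791175842 [-3.05498384  5.79714979  3.61937246] [0.5920732  0.47891886 0.41351687] [-0.00011756  0.00158977  0.0006219 ]
```

View pics/grip1.png

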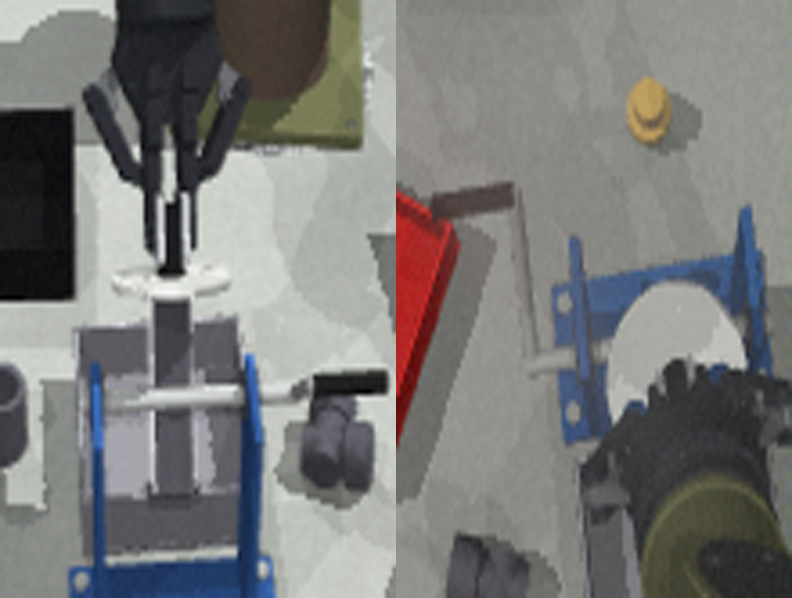

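The knob is gripped at (172,235), with a width of 11.6 mm. The arm was pushed about 1.6 mm to +y, so I correct the centre and turn the cap.

```bash
sed -i 's/^x0,y0,YAW,CAP=.*/x0,y0,YAW,CAP=.5594,-.0648,.1474,.1617/' geo.py; python3 - <<'E'
from geo import *
import cv2
f=lambda:print(np.round([*arm.state()["contact_force"],*arm.state()["ft_torque"]],2))
arm.line_to(knob_pose(CAP,0,-1)[0],feed=.02); f()
for c in(.5,.85,1.17): arm.reach(*knob_pose(c,0,-1)); f()
arm.reach(*knob_pose(1.15,0,-1)); f()
arm.command_gripper(.5); f()
arm.line_to(knob_pose(1.15,.1,-1)[0],feed=.15)
arm.reach(*bar_pose(0,up=.09)); print(arm.state()["time"])
for n in("scene","top"):
    i=arm.get_image(n); x,y=OFF[n]; cv2.imwrite(f"pics/{n}2.png",cv2.resize(i["color"][y-20:y+80,x+10:x+110,::-1],None,fx=4,fy=4,interpolation=cv2.INTER_CUBIC))
a,b=[cv2.imread(f"pics/{n}2.png") for n in("scene","top")]; cv2.imwrite("pics/turn2.png",np.hstack([a,b]))
E
```

```text
[-5.14 -0.78  5.1  -0.15  0.8   0.02]
[-6.35  0.84  6.31 -0.03  0.85  0.14]
[-7.28  1.35  5.57  0.1   0.91  0.22]
[-8.19  1.14  7.77  0.09  1.    0.25]
[-8.    0.84  6.85  0.21  1.    0.04]
[ 0.19 -0.25  0.7  -0.06  0.47 -0.02]
8.525
```

View pics/turn2.png

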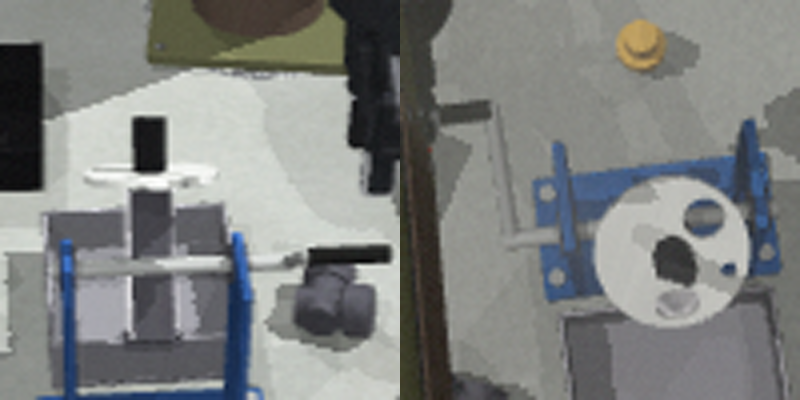

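The slot is now at the bottom of the disc at (678,302), nearest the tray. The large hole is at (703,217) and the small one at (728,268). I'll fit the cap angle from these.

```bash
python3 - <<'E'
from geo import *
from scipy.optimize import least_squares
d,e=axes(0);y=np.array([0,1.,0])
h=lambda a,r:P+.067*d+r*(-np.cos(a)*e-np.sin(a)*y)
obs=[((678,302),-1.15,.0315),((703,217),1.15,.0275),((728,268),0,.0368)]
px=lambda u,v:np.array([200+(u-399.5)/4-.5,115+(v+.5)/4-.5])
r=lambda p:np.concatenate([proj("top",W(h(p[0]+k,R))+np.array([p[1],p[2],0]))-px(*o) for o,k,R in obs])
s=least_squares(r,[1.1,0,0]);print(s.x,s.fun.round(2)); print(arm.state()["position"]-bar_pose(0,up=.09)[0], arm.state()["gripper_width"])
E
```

```text
[ 1.15706482e+00 -3.06393610e-04 -3.21267118e-04] [-0.3  -0.07 -0.22  0.05  0.52  0.02]
[-0.00088663 -0.00122278  0.00027116] 0.49873704622341897
```

The cap is at 1.157, within tolerance. Now I grip the lever and tip the tube.

```bash
python3 - <<'E'
from geo import *
import cv2
f=lambda t:print(t,np.round([arm.state()["time"],*arm.state()["contact_force"],*(1e3*(arm.state()["position"]-bar_pose(0)[0]))],2))
print(arm.line_to(bar_pose(0)[0],feed=.1,stop_force=12)); f("down")
arm.command_gripper(0,35); f("grip"); print(arm.state()["gripper_width"])
for b in np.linspace(0,1.6,8)[1:]:
    arm.line_to(bar_pose(b)[0],feed=.08); f(round(b,2))
print(arm.line_to(bar_pose(1.69)[0],feed=.04,stop_force=14)); f("stop")
arm.wait(1.5)
i=arm.get_image("scene"); im=[i["color"]]; im.append(arm.get_image("top")["color"])
cv2.imwrite("pics/tip3.png",np.hstack([cv2.resize(m[y-20:y+90,x:x+100,::-1],None,fx=4,fy=5,interpolation=cv2.INTER_CUBIC) for m,(x,y) in zip(im,[(215,155),(215,160)])]))
f("end")
E
```

```text
False
down [ 9.68 -0.61 -0.51 -0.35  0.5  -0.02  0.81]
grip [10.07 -4.08  0.2   5.46 -0.58 -0.06  0.73]
0.12469881184068114
0.23 [ 10.48  -0.43   0.22   4.6  -14.92  -2.1   14.46]
0.46 [ 10.88   2.07   1.63   7.6  -31.33  -4.46  24.82]
0.69 [ 11.29   4.3    2.05  12.69 -49.26  -7.02  31.43]
0.91 [ 11.7    2.56   2.61  10.76 -70.68 -10.11  31.37]
1.14 [ 12.11   1.64   2.95   9.18 -91.87 -13.16  26.34]
1.37 [  12.52    0.74    1.76    8.36 -111.12  -15.93   17.07]
1.6 [  12.92    1.46    4.14    3.89 -127.76  -18.42    3.72]
False
stop [  13.28    1.3     4.7     7.67 -132.1   -19.08   -1.36]
end [  14.88    0.71    3.43    7.75 -132.08  -19.09   -1.34]
```

View pics/tip3.png

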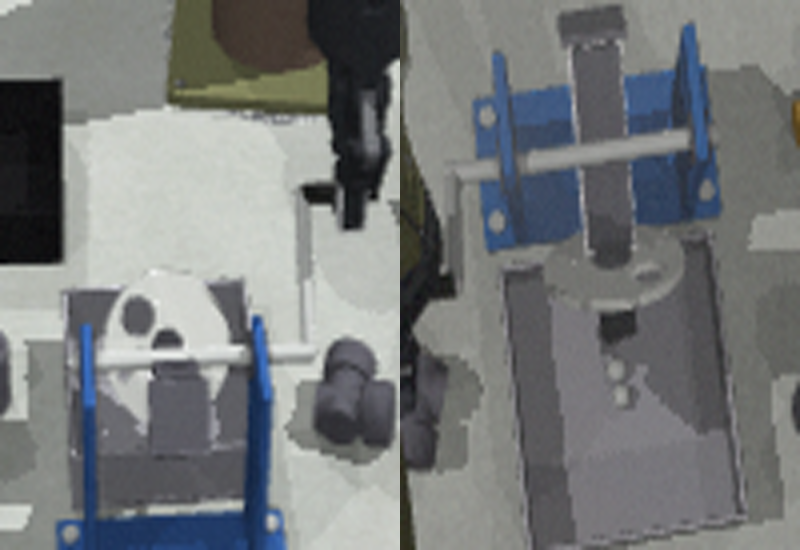

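Two balls lie in the tray at (615,368) and (623,395), and the third isn't visible. It may still be in the tube or be hidden under the cap. I press on to the stop and look closer.

```bash
python3 - <<'E'
from geo import *
import cv2
f=lambda t:print(t,np.round([arm.state()["time"],*arm.state()["contact_force"],*(1e3*(arm.state()["position"]-bar_pose(1.66)[0]))],2))
print(arm.line_to(bar_pose(1.80)[0],feed=.04,stop_force=12)); f("stop")
arm.wait(1)
m=arm.get_image("top")["color"]; np.save("top4.npy",m)
cv2.imwrite("pics/tip4.png",cv2.resize(m[160:245,230:310,::-1],None,fx=7,fy=7,interpolation=cv2.INTER_CUBIC)); f("end")
E
```

```text
True
stop [15.08 -0.68  0.24  5.86 -0.57  0.52 -1.44]
end [16.13 -0.32 -0.43  6.34 -0.6   0.51 -1.48]
```

View pics/tip4.png

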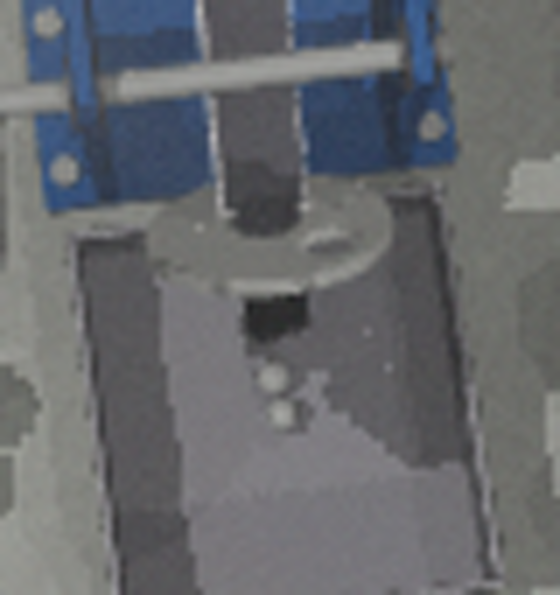

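```bash
python3 - <<'E'
import numpy as np
m=np.load("top4.npy").sum(2)//3; a=np.load("top0.npz")["color"].sum(2)//3
print(m[200:218,262:296]);print("before");print(a[204:218,276:296])
E
```

```text
[[124 145 146 141 142 143 145 145 149 144 130 130 117 141 140 117 106  98
   96  94  96  95  90  90  80  81  80  84  81  80  69  61  91  95]
 [116 134 137 137 135 139 138 140 141 142 142  95  97 105  95  92  95  96
   95  97  94  96  97  89  89  76  79  79  80  83  75  61  79  99]
 [114 125 106  88  88  88  90  64  67  42  52  50  94  95  92  94  94  95
   96  96  96  97  94  90  89  82  83  81  82  77  82  57  71  96]
 [119 119 111  45  46  47  47  48  47  45  45  50  97  94  92  95  94  95
   96  94  94  95  95  89  87  82  82  82  83  80  78  57  61  97]
 [120 118 114  43  47  42  47  47  46  47  44  48  94  97  93  95  92  96
   94  97  97  98  93  87  88  82  81  82  80  82  78  69  59  96]
 [121 119  88  52  43  43  45  44  46  43  43  51  81  95  96  94  94  98
   96  94  93  96  95  94  87  80  82  79  81  79  81  71  55  95]
 [120 119  92  51  43  43  47  45  45  53  51  58  82  95  93  92  95  93
   94  96 100  94  96  94  86  91  81  82  82  79  80  70  57  97]
 [120 119  92  61  45  48  49  47  54  72  69  96  95  92  94  95  95  95
   95  97 120  96  95  97  90  88  79  
[... 1936 characters left out ...]
 104 105
   77  90]
 [121 121 120 123 122 121 119 118 121 118 112 114 106 107 108 106 108 103
   75  80]
 [121 119 120 120 119 119 121 118 120 117 114 115 109 108 106 106 108 105
   82  70]
 [118 119 121 118 119 118 120 121 120 118 114 114 105 108 104 107 108 108
   92  79]
 [119 122 119 117 121 119 119 120 120 118 113 114 105 105 106 109 105 105
   91  78]
 [120 122 121 121 121 118 120 119 117 119 116 113 107 106 108 103 107 105
   94  80]
 [122 118 121 120 121 120 118 120 121 122 121 115 103 106 108 107 106 104
  102  75]
 [120 122 121 118 121 121 120 119 118 119 119 111 113 105 105 106 108 106
  106  74]
 [122 119 120 119 120 120 119 117 118 119 120 114 113 105 107 106 107 106
  106  81]]
```

Those specks are just shadow noise, so I can't see the third ball. I'll jog the lever at the tipped end to free anything stuck, then swing most of the way back so the tray is visible.

```bash
cat >> geo.py <<'E'
def swing(bs,feed=.08):
    for b in bs: arm.line_to(bar_pose(b)[0],feed=feed)
E
python3 - <<'E'
from geo import *
import cv2
for _ in range(2): swing([1.45,1.25,1.45,1.66],.15)
arm.wait(1); i1=arm.get_image("top")["color"]
swing([1.4,1.1,.8,.5],.1)
i=arm.get_image("top"); np.save("top5.npy",i["color"]); print(arm.state()["time"])
cv2.imwrite("pics/tip5.png",np.hstack([cv2.resize(m[160:245,230:310,::-1],(400,425),interpolation=cv2.INTER_CUBIC) for m in(i1,i["color"])]))
E
```

```text
21.0333
```

View pics/tip5.png

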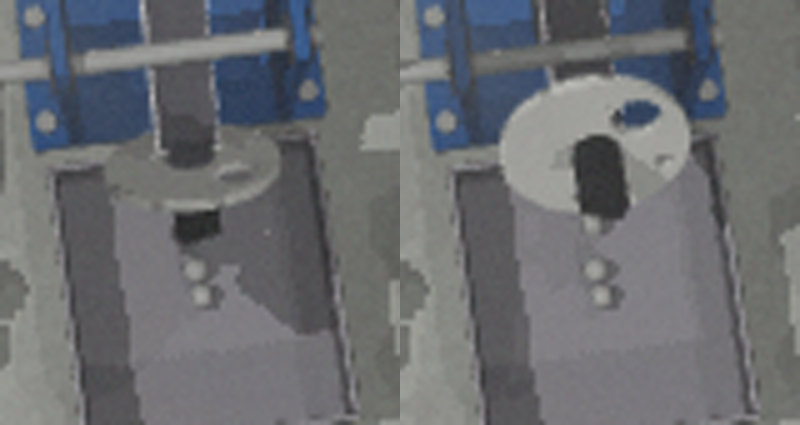

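All three balls are in the tray, at (593,227), (595,270) and (602,296); the third had been hidden below the knob. I swing the tube back to its upright stop and release.

```bash
python3 - <<'E'
from geo import *
import cv2
f=lambda t:print(t,np.round([arm.state()["time"],*arm.state()["contact_force"],*(1e3*(arm.state()["position"]-bar_pose(0)[0]))],2))
swing([.25,.05],.08); f("near")
print(arm.line_to(bar_pose(-.12)[0],feed=.03,stop_force=15)); f("stop")
arm.wait(.3); f("hold"); arm.command_gripper(.5); f("open")
p=arm.state()["position"]; arm.line_to(p+[0,0,.12],feed=.15)
arm.reach([.35,.35,.35],bar_pose(0)[1]); arm.wait(.5)
a,b=arm.get_image("scene")["color"],arm.get_image("top")["color"]
t0=D["top"]["color"].astype(int)
print("lever region diff top",[(np.abs(b[y:y+12,x:x+40]-t0[y:y+12,x:x+40]).mean()) for x,y in((196,138),)])
cv2.imwrite("pics/fin.png",np.hstack([cv2.resize(m[y:y+100,x:x+130,::-1],(400,308),interpolation=cv2.INTER_CUBIC) for m,(x,y) in((a,(210,160)),(b,(190,135)))]))
E
```

```text
near [21.84 -1.98 -3.61 -4.15 -3.77 -1.34  2.15]
True
stop [22.2  -2.09 -0.8   4.03 -0.37 -0.8  -1.72]
hold [22.5   0.06  0.56  5.06 -0.35 -0.79 -1.71]
open [22.91  0.43  0.58 -1.11 -2.83 -1.53 -4.33]
lever region diff top [np.float64(1.86875)]
```

View pics/fin.png

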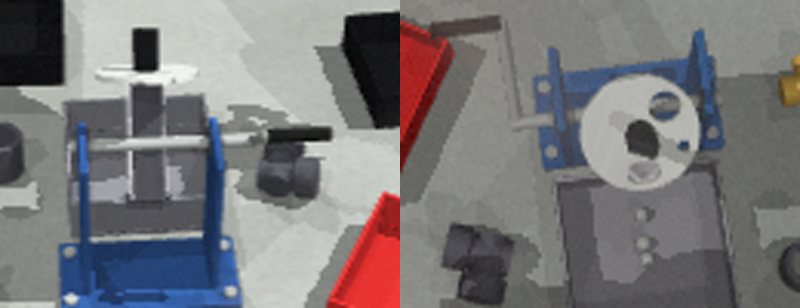

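The final view shows three balls in the tray and the lever back. I check numerically that the tube is fully upright and the fittings haven't moved.

```bash
python3 - <<'E'
from geo import *
import cv2
G=lambda m:cv2.cvtColor(m,cv2.COLOR_RGB2GRAY).astype(np.float32)
new={n:arm.get_image(n)["color"] for n in D}
reg={"lever_top":("top",198,138,30,12),"lever_scene":("scene",294,198,28,12),"knobtop_scene":("scene",250,165,16,18),"stand":("top",232,150,12,30),
"elbow":("top",200,203,30,32),"coupling":("top",310,208,26,24),"tee":("top",310,148,28,24),"nipple":("top",252,116,18,20),"sleeve":("top",97,150,24,20),"nut":("top",104,210,24,22),"wrench":("top",372,190,44,70)}
for k,(n,x,y,w,h) in reg.items():
    a,b=G(D[n]["color"])[y:y+h,x:x+w],G(new[n])[y:y+h,x:x+w]
    M=np.eye(2,3,dtype=np.float32); 
    try: c,M=cv2.findTransformECC(a,b,M,cv2.MOTION_TRANSLATION)
    except cv2.error as e: c=-1
    print(k,M[:,2].round(2),round(c,3),np.abs(a-b).mean().round(1))
print(arm.state()["time"])
E
```

```text
lever_top [-0.03  0.01] 0.999 2.0
lever_scene [-0.36 -0.19] 0.916 15.2
knobtop_scene [0.03 0.49] 0.927 40.8
stand [0.01 0.01] 0.999 1.8
elbow [-0.23  0.16] 0.928 6.3
coupling [-0.77  0.29] 0.813 13.1
tee [-0.   -0.02] 0.999 1.7
nipple [-0.03  0.01] 0.999 1.7
sleeve [-0.01 -0.02] 0.997 1.8
nut [-0.05  0.02] 0.998 2.2
wrench [-0.01 -0.03] 0.995 1.6
25.975
```

The lever is within 0.03 px of its starting place. The elbow and coupling patches differ (shifts of 0.3 and 0.8 px at lower correlation). I put that down to the arm's changed shadow, as the arm never came near either.

```bash
python3 -c "
from workcell import arm
print(arm.hand_in())"
```

```text
the job is handed in; nothing more can be done
None
```

The job is handed in at about 26 s of the 56 s allowed: the cap's middle hole is over the mouth, all three small balls are in the tray, and the tube is back at its upright stop and released. No large ball was seen in the tray, and I saw no sign that the loose fittings moved.

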